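Finish loading the egg cooker, cover it and hold its switch on the sprung start position

TASK

Take the two eggs from the carton and stand one in each of the two empty cups of the egg cooker's tray, setting them down gently; then put the clear lid on so that it sits flat inside the cooker's rim, and let go of it. Then turn the switch dial clockwise past its two clicks to the third position at the end stop, which is sprung, and keep holding it there: the job finishes with the dial still held at the stop. Do not turn the dial before the lid is on, and leave the egg that is already in the tray, the salt shaker, the honey jar and the teaspoon where they are.

Things in the scene. Friction and masses are not known exactly. Their poses are not given: they have to be found in the camera images.
- egg_cooker: White egg cooker, fixed on the wooden board over the hob (board top z = 0.022): round bowl 147 mm across and, along its own -x, a ledge 86 mm wide, 40 mm high, with the dial. Origin on the bowl's axis, under the feet; z up. The tray lies in the bowl; round the tray stands a thin rim (inner radius 71 to 72 mm), its top 51 mm above the origin.
- cup0 (a point): Middle of the floor of the cup that already holds an egg. The three cups are round collars on the tray, 10 mm high, 38 mm inner and 43 mm outer diameter, 120 degrees apart, centres 38 mm from the bowl's axis, floor 44 mm above the cooker's origin. Fingers that close tangentially (across the line to the bowl's axis) clear the other eggs by 25 mm.
- cup1 (a point): Middle of the floor of an empty cup (same size as cup0).
- cup2 (a point): Middle of the floor of the other empty cup (same size as cup0).
- egg_a: Hen's egg, 42 mm thick, 54 mm tall, 58 g, already standing in cup0: leave it there. Origin at the lower (blunt) end, z up through the pointed end. Widest 21 mm above the origin.
- egg_b: Loose egg like egg_a, standing blunt end down in the carton. Origin at the lower end.
- egg_c: Loose egg like egg_a, standing blunt end down in the carton, in the cell diagonally across from egg_b. Origin at the lower end.
- carton: Four-egg pulp carton without lid, 106 x 106 x 16 mm, fixed on the board; round cells 48 mm apart, centres at x, y = +-24 mm, egg_b in (-24, -24), egg_c in (24, 24), lower ends 3 mm above the underside; the others empty. A slim post 30 mm high in the middle. Origin in the middle of the underside. An egg gripped along the carton's x or y has an empty cell or nothing beside it.
- lid: Clear domed lid with a grey band, 138 mm across its open lower edge, 66 mm high without its knob, 100 to 160 g; stands open side down on the board. Origin in the middle of its lower edge, z up. On the cooker its edge rests on the tray's border inside the rim: origin on the bowl's axis, 44 mm above the cooker's origin, about 3 mm of play all round.
- lid_knob (a point): Middle of the lid's round black knob, 23 mm thick and about 24 mm tall, on the lid's axis 83 mm above its lower edge; top of the knob at 95 mm.
- dial (a joint): Dial angle, 0 = off to 1.2 rad at the stop, growing clockwise from above. It stays by itself at 0 and at the clicks at 0.4 and 0.8, which take about 0.07 N m to leave. Past the second click a spring works against the hand, 0.10 rising to 0.18 N m at the stop, and takes a released dial back to the second click.
- dial_grip (a point): On the dial's axis, 27 mm above the ledge, 67 mm above the cooker's origin, 120 mm from the bowl's axis along the cooker's -x. Black bar 46 x 12 mm, top 34.5 mm above the ledge, over a 48 mm skirt (top 6.5 mm above the ledge). Turns with the dial: x along the bar (white line at +x), y across it, z up. At 0, x points 0.6 rad left of the bowl's axis, at the stop 0.6 rad right.
- salt_shaker: Salt shaker, 44 mm thick, 90 mm tall, on the board behind the cooker. Bystander. Origin in the middle of the underside.
- honey_jar: Honey jar, 64 mm thick, 87 mm tall, on the board behind the cooker. Bystander. Origin in the middle of the underside.
- teaspoon: Teaspoon, 132 x 26 x 11 mm, lying on the board in front of the cooker. Bystander. Origin in its middle.
- egg_tray: Aluminium disc, 138 mm across, fixed in the bowl, turned differently each time, with three egg cups (see cup0). Origin in the middle of its underside, 40 mm above the cooker's origin; upper face 44 mm above the cooker's origin; cup0 lies along its x axis.

How it is judged:
By the outcome, as a careful person would: the job done as asked, in the order asked, and still so for the second after the job is handed in, while the arm keeps its last pose, push and grip.
It also fails if it takes over 72 s, if anything falls off the work surface, if the arm or the gripper's body presses on something with over 40 N, if the wrist force passes 120 N, or if a joint passes its speed limit or range.

ROBOT

A 6-joint arm with a two-finger parallel gripper is mounted at the origin on a cart in front of the work surface, level with it; the furniture and walls round the work are solid. World frame = base frame: x ahead of the robot, y to its left, z up, the work surface at z = 0. Lengths are in m, angles in rad, forces in N, time in s.
With the tool pointing down it reaches from about 0.275 to 0.75 m from the base axis. Payload 10.2 kg.
Tool frame: the origin (TCP) lies midway between the tips of the shut fingers; the grasp point (between the pads) lies 19 mm behind it (env.hold_point_z is the distance from the TCP to the grasp point, in m); z points along the fingers, y is the line along which they close (so a half turn about z gives the same grasp; the last joint's range is limited). The gripper opens to 85 mm and grips with 20 to 120 N. Pads are 22 mm wide; open, the fingers measure 114 mm over their backs; the gripper's body (76 mm by 85 mm) begins 54 mm behind the grasp point. The pads swing forward as they close: fully open they stand 13 mm farther back than shut.
Start: joints at [0.992, 0.313, 1.498, -0, 1.331, -0.223], TCP at [0.183, 0.492, 0.209] pointing down, gripper open.
Joint ranges: [-2.94, 2.94], [-0.97, 2.17], [0.19, 2.56], [-1.23, 4.37], [0.02, 3.11], [-2.88, 2.88]. Speed limits (rad/s): [2.39, 2.39, 3.01, 3.14, 3.14, 3.14].

INTERFACE

Orientations are given as a unit quaternion [x, y, z, w].
In Python, from bench import env, eyes gives the robot as it stands (env), with the cameras (eyes). Calls block until the motion is done:
- env.reach(position, orientation): joint-space move of the TCP to a pose.
- env.movel(position, velocity=0.15, frame=None, guard=None): straight line of the TCP; frame=None keeps the orientation; velocity is the mean speed in m/s. With guard (N) it stops when the force on the tool has changed by that much, and returns True; else False.
- env.set_joints(angles): joint-space move.
- env.release() and env.close_gripper(effort=None): open the fingers fully, or close them until they stop; effort is the grip in N (None keeps the last).
- env.hold(seconds).
- env.ik(position, orientation): joint angles nearest the present ones, or None.
- env.sense(): the state.
- eyes.grab_frame(name): name is "scene" or "top" or "wrist"; returns a dict with "frame" (384x512x3 uint8, red, green, blue), "mtx" (3x3 intrinsics, pixels), "k1" (the pictures are not rectified: a ray, as slopes to the right and down, at radius r is drawn at 1 + k1 r^2 times it, then the intrinsics apply), "view" (4x4, takes a point from world to camera coordinates). Camera axes: x right, y down, z forward; pixel columns grow to the right and rows downward; lengths in m; the calibration is good to about 2 mm. A picture is of the moment at which its call begins. There is no depth.
A pose or a line that the arm cannot do raises env.MotionError and nothing moves.
- env.hand_in(): hands the job in; it is judged then, once.
The state is a dict: "clock": time; "joints": joint angles; "qvel": joint speeds; "joint_efforts": joint torques, N m; "position": TCP position; "ee_rot": TCP orientation; "contact_force": force on the tool from outside, world axes, zero at the start; "ft_torque": the same for the moment, N m; "finger_gap": opening from 0.0 (shut) to 1.0 (fully open); "gripper_force": force on a finger pad.
Only numpy, scipy, OpenCV 4.12 (cv2) and the standard library are available. Lean on these libraries where they do the work, as an engineer would, in place of code of your own. Each camera call takes 0.05 s, during which the arm holds its last target. There are 200 camera calls.

## Working session

There is one attempt and no reset: what is moved stays moved. The work goes in short steps, each a Python script; the robot and the scene stay as the last script left them, time stands still between calls to the robot, and variables do not carry over. Pictures are saved under pics/ and viewed, at most 10 in all, crops included, and the job is handed in when it is done.

```bash
ls; mkdir -p pics
python3 - <<'E'
from bench import env, eyes
import cv2,numpy as np
for n in("scene","top"):
    f=eyes.grab_frame(n); cv2.imwrite(f"pics/{n}0.png",cv2.resize(f["frame"][:,:,::-1],None,fx=1.5,fy=1.5,interpolation=cv2.INTER_CUBIC))
    print(n,f["mtx"].tolist(),f["k1"],np.round(f["view"],4).tolist())
s=env.sense();print(s["clock"],s["position"],s["ee_rot"],env.hold_point_z,s["contact_force"])
E
```

```text
bench.py
pics
scene [[380.16190424174795, 0.0, 254.78976489399795], [0.0, 380.16190424174795, 184.65035680187253], [0.0, 0.0, 1.0]] -0.10754108720013968 [[0.9136, -0.4065, 0.0128, -0.5349], [-0.29, -0.673, -0.6805, 0.0929], [0.2852, 0.6179, -0.7327, 0.9576], [0.0, 0.0, 0.0, 1.0]]
top [[499.1377297578006, 0.0, 258.7785120350479], [0.0, 499.1377297578006, 189.35734907631664], [0.0, 0.0, 1.0]] -0.12897193577854096 [[-0.0144, -0.9996, -0.0262, -0.167], [-0.9957, 0.0168, -0.0913, 0.5454], [0.0917, 0.0248, -0.9955, 1.0494], [0.0, 0.0, 0.0, 1.0]]
0.1 [0.1827392  0.49190564 0.20821161] [ 1.76938661e-01  9.84221724e-01 -5.13408907e-04 -2.11099454e-04] 0.0187 [0.58304007 0.34127526 0.91376345]
```

View pics/scene0.png

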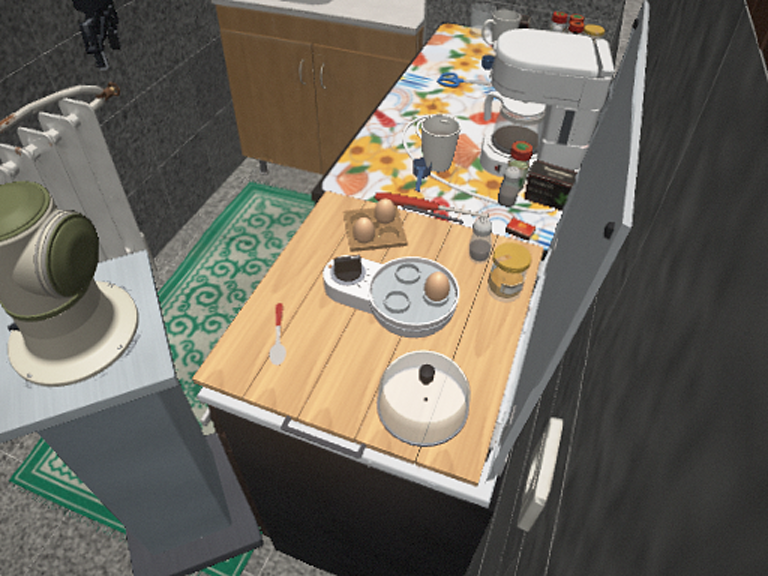

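View pics/top0.png

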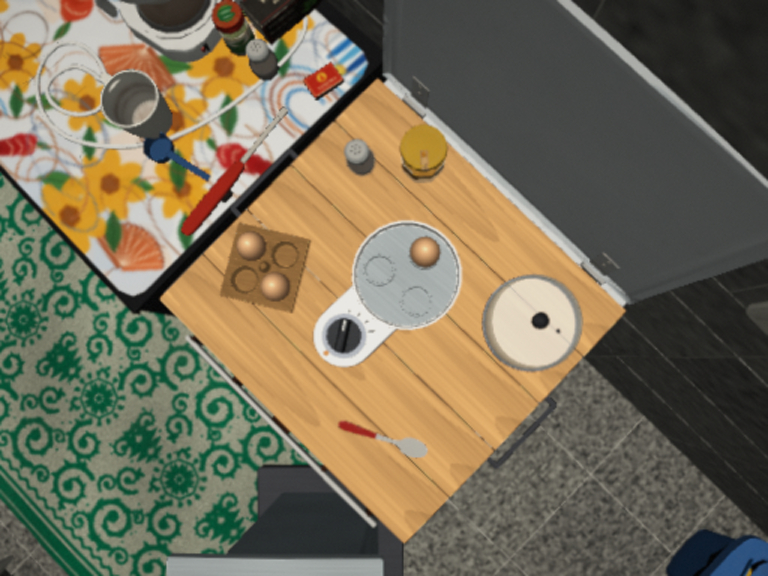

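The scene picture shows carton at about (375,228), cooker bowl (414,293), lid (423,398), jar (510,270), and shaker (481,240). In the top picture (1.5x) the eggs are at (250,245) and (275,287), the bowl centre at (407,274), the cups at (380,270) and (416,301), egg_a at (425,251), the dial at (345,335) and the lid knob at (541,320).

```bash
cat > h.py <<'E'
from bench import env, eyes
import cv2,numpy as np
from scipy.spatial.transform import Rotation as R
def dist(f): return np.array([f["k1"],0,0,0,0.])
def ray(f,u,v):
    M=np.array(f["view"]);p=cv2.undistortPoints(np.array([[[u,v]]],float),np.array(f["mtx"]),dist(f)).ravel()
    return -M[:3,:3].T@M[:3,3], M[:3,:3].T@np.array([p[0],p[1],1])
def onz(f,u,v,z):
    c,d=ray(f,u,v);return c+d*(z-c[2])/d[2]
def proj(f,P):
    M=np.array(f["view"]);return cv2.projectPoints(np.array(P,float).reshape(-1,1,3),cv2.Rodrigues(M[:3,:3])[0],M[:3,3],np.array(f["mtx"]),dist(f))[0].reshape(-1,2)
def tri(obs):
    A=np.zeros((3,3));b=np.zeros(3)
    for f,u,v in obs:
        c,d=ray(f,u,v);d=d/np.linalg.norm(d);P=np.eye(3)-np.outer(d,d);A+=P;b+=P@c
    X=np.linalg.solve(A,b);return X,[float(np.round(np.hypot(*(proj(f,X)[0]-[u,v])),2)) for f,u,v in obs]
def down(yaw): # tool z down, tool y (closing line) at heading yaw
    y=np.array([np.cos(yaw),np.sin(yaw),0]);z=np.array([0,0,-1.]);return R.from_matrix(np.c_[np.cross(y,z),y,z]).as_quat()
E
python3 - <<'E'
from h import *
T=eyes.grab_frame("top");S=eyes.grab_frame("scene")
g=lambda a:(a+.5)/1.5-.5
for n,u,v,z in [("eggNW",250,243,.06),("eggSE",275,286,.06),("bowl",407,274,.066),("cup",380,270,.066),("cup",416,301,.066),("eggA",425,250,.1),("dial",345,335,.09),("knob",541,320,.11),("shaker",357,152,.11),("jar",424,145,.1)]:
    print(n,onz(T,g(u),g(v),z).round(3))
for n,a,b in [("eggNW",(250,244),(386,210)),("eggSE",(275,287),(363,229)),("knob",(541,320),(427,373)),("dial",(345,335),(347,268)),("eggA",(425,250),(437,286))]:
    print(n,tri([(T,g(a[0]),g(a[1])),(S,g(b[0]),g(b[1]))]))
W=eyes.grab_frame("wrist");s=env.sense()
Tw=np.array(W["view"])@np.block([[R.from_quat(s["ee_rot"]).as_matrix(),np.array(s["position"])[:,None]],[0,0,0,1]])
print("tool->cam",Tw.round(4).tolist(),W["mtx"],W["k1"])
for a in range(0,180,20): print(a,[None if (q:=env.ik(p,down(np.radians(a)))) is None else q.round(2)[[0,5]] for p in ([.4,.1,.3],[.4,-.1,.3],[.4,-.25,.3])])
E
```

```text
eggNW [0.601 0.017 0.06 ]
eggSE [ 0.54  -0.018  0.06 ]
bowl [ 0.553 -0.202  0.066]
cup [ 0.559 -0.165  0.066]
cup [ 0.515 -0.214  0.066]
eggA [ 0.581 -0.227  0.1  ]
dial [ 0.469 -0.118  0.09 ]
knob [ 0.484 -0.377  0.11 ]
shaker [ 0.714 -0.138  0.11 ]
jar [ 0.724 -0.228  0.1  ]
eggNW (array([0.60035029, 0.01829074, 0.05367545]), [0.05, 0.03])
eggSE (array([ 0.5379502 , -0.01769014,  0.05658404]), [0.27, 0.2])
knob (array([ 0.48401049, -0.37681185,  0.10910853]), [0.22, 0.21])
dial (array([ 0.4685447, -0.1163764,  0.0750508]), [0.66, 0.53])
eggA (array([ 0.58065112, -0.22653339,  0.09262002]), [0.57, 0.48])
tool->cam [[-0.0, 1.0, 0.0007, -0.0007], [-0.9507, 0.0002, -0.31, 0.0242], [-0.31, -0.0006, 0.9507, 0.1803], [0.0, 0.0, 0.0, 1.0]] [[267.4715437    0.         258.57134256]
 [  0.         267.4715437  191.54831407]
 [  0.           0.           1.        ]] -0.04527673160809485
0 [array([-0.04, -0.04]), array([-0.53, -0.53]), array([-0.81, -0.81])]
20 [array([-0.04, -0.39]), array([-0.53, -0.88]), array([-0.81, -1.16])]
40 [array([-0.04, -0.74]), array([-0.53, -1.23]), array([-0.81, -1.51])]
60 [array([-0.04, -1.09]), array([-0.53, -1.58]), array([-0.81, -1.85])]
80 [array([-0.04, -1.44]), array([-0.53, -1.93]), array([-0.81, -2.2 ])]
100 [array([-0.04, -1.79]), array([-0.53, -2.28]), array([-0.81, -2.55])]
120 [array([-0.04, -2.14]), array([-0.53, -2.63]), None]
140 [array([-0.04, -2.48]), None, None]
160 [array([-0.04, -2.83]), None, array([-0.81,  2.68])]
```

Run:
```python
from h import *
import pickle
q=down(-np.pi/2)
V=[("e1",(.5,.05,.2)),("e2",(.5,-.06,.2)),("c1",(.45,-.13,.23)),("c2",(.45,-.25,.23)),("l1",(.40,-.33,.24))]
F={}
for n,p in V:
    env.reach(p,q); env.hold(.25); F[n]=eyes.grab_frame("wrist")
F["top"]=eyes.grab_frame("top");F["scene"]=eyes.grab_frame("scene")
pickle.dump(F,open("F.pkl","wb"))
im=lambda n:F[n]["frame"][:,:,::-1]
def lab(n,x0,y0,w,h,k): return cv2.resize(im(n)[y0:y0+h,x0:x0+w],None,fx=k,fy=k,interpolation=cv2.INTER_CUBIC)
cv2.imwrite("pics/m1.png",np.vstack([np.hstack([lab("e1",0,0,512,384,.78),lab("e2",0,0,512,384,.78)]),np.hstack([lab("c1",0,0,512,384,.78),lab("c2",0,0,512,384,.78)])]))
print(env.sense()["clock"], env.sense()["joints"].round(3))
```

```text
5.8 [-0.915  0.277  1.463 -0.     1.401  0.655]
```

View pics/m1.png

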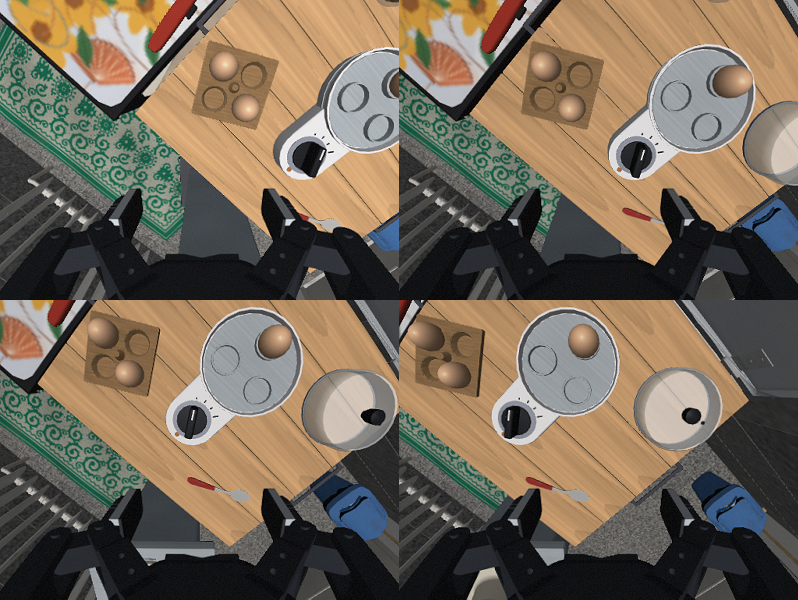

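The montage shows carton at full-pixel (298,105) in e1 and (210,108) in e2, and the bowl at (387,125) in e2 and (216,78) in c2, with egg_a, both empty cups, dial and lid in clear view. I'll enlarge crops for accurate pixel readings.

Run:
```python
import pickle,cv2,numpy as np
F=pickle.load(open("F.pkl","rb"))
def crop(n,x0,y0,w,h,k=4):
    c=cv2.resize(F[n]["frame"][y0:y0+h,x0:x0+w,::-1],None,fx=k,fy=k,interpolation=cv2.INTER_CUBIC)
    cv2.putText(c,n,(3,14),0,.5,(0,0,255),1)
    for t in range(0,w,20): cv2.line(c,(t*k,0),(t*k,5 if t%100 else 10),(255,0,0),1)
    return c
cv2.imwrite("pics/k1.png",np.hstack([crop("e2",255,50,200,185,2),crop("c2",110,0,200,185,2)]))
cv2.imwrite("pics/k1.png",np.vstack([cv2.imread("pics/k1.png"),np.hstack([crop("e1",240,50,133,73,3)[:219,:399],np.zeros((219,1,3),np.uint8),crop("c2",5,15,133,73,3)[:219,:399],np.zeros((219,1,3),np.uint8)])]))
```

```text
(no output)
```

View pics/k1.png

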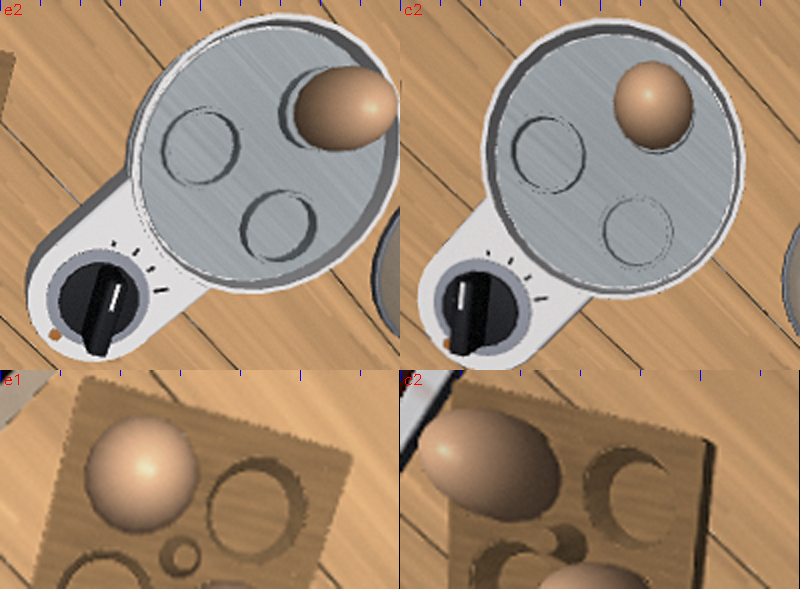

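The crops show: e2 cup1 (201,146), cup2 (278,226), dial skirt (98,300); c2 cup1 (548,155), cup2 (638,231), rim (614,158), skirt (482,306); egg NW e1 (141,474), c2 (489,465). I'll fit a model and overlay it.

```bash
cat > fit.py <<'E'
from h import *
import pickle
from scipy.optimize import least_squares
F=pickle.load(open("F.pkl","rb"))
E2=lambda u,v:(255+u/2-.25,50+v/2-.25); C2=lambda u,v:(110+(u-400)/2-.25,v/2-.25)
obs=[("e2","cup1",E2(201,146)),("e2","cup2",E2(278,226)),("c2","cup1",C2(548,155)),("c2","cup2",C2(638,231)),("c2","rim",C2(614,158)),("e2","skirt",E2(98,300)),("c2","skirt",C2(482.5,306.5))]
def pts(p):
    cx,cy,th,ph,z=p;o=np.array([cx,cy,z]);a=lambda t,r,h:o+[r*np.cos(t),r*np.sin(t),h]
    return dict(cup0=a(ph,.038,.044),cup1=a(ph+2*np.pi/3,.038,.05),cup2=a(ph-2*np.pi/3,.038,.05),rim=a(0,0,.051),skirt=a(th+np.pi,.12,.0455))
def res(p): 
    P=pts(p);return np.concatenate([proj(F[n],P[k])[0]-uv for n,k,uv in obs])
s=least_squares(res,[.553,-.202,-.785,-.7,.022]);C=s.x
print("cooker",C.round(4),s.fun.round(2))
eggs={}
for n,o in {"NW":[("e1",(286.6,85)),("e2",(187.8,84.6)),("c2",(34.9,46.6)),("c1",(130.8,42.3))],"SE":[("e1",(315.4,138.5)),("e2",(221.8,137.2)),("c2",(74.4,96.2)),("c1",(164.1,94.9))]}.items():
    eggs[n]=tri([(F[f],*uv) for f,uv in o]);print(n,eggs[n])
E
cat > ov.py <<'E'
from fit import *
def ring(c,r,z,n=60):
    t=np.linspace(0,2*np.pi,n);return np.c_[c[0]+r*np.cos(t),c[1]+r*np.sin(t),np.full(n,z)]
def draw(img,f,P,x0,y0,k,col):
    cv2.polylines(img,[np.int32(np.round(((proj(f,P)-[x0,y0]+.5)*k-.5)*16))],False,col,1,cv2.LINE_AA,4)
def egg(c,b): return [ring(c,r,b+h) for h,r in ((.021,.021),(.04,.0165),(.05,.009))]
def tile(n,x0,y0,w,h,k,things):
    f=F[n];im=np.ascontiguousarray(cv2.resize(f["frame"][y0:y0+h,x0:x0+w,::-1],None,fx=k,fy=k,interpolation=cv2.INTER_CUBIC))
    for P,c in things: draw(im,f,P,x0,y0,k,c)
    cv2.putText(im,n,(3,14),0,.5,(0,0,255),1);return im
E
python3 - <<'E'
from ov import *
P=pts(C);z=.022;G=(0,255,0);M=(255,0,255)
th=[(ring(C,.0715,z+.051),G),(ring(P["skirt"],.024,z+.0465),G)]+[(ring(P[k],.019,z+.054),G) for k in("cup1","cup2")]+[(r,M) for r in egg(P["cup0"],z+.044)]
e=[(r,M) for n in eggs for r in egg(eggs[n][0],.025)]
K=np.array([.484,-.377]);l=[(ring(K,.0115,.117),G),(ring(K,.069,.022),M)]
cv2.imwrite("pics/o1.png",np.vstack([np.hstack([tile("e2",255,50,200,150,2,th),tile("c2",110,0,200,150,2,th)]),np.hstack([tile("e2",150,40,133,100,3,e),np.zeros((300,1,3),np.uint8),tile("l1",255,30,200,150,2,l)])]))
E
```

```text
cooker [ 0.5555 -0.2005 -0.8116 -0.7042  0.0176] [-0.25  0.09  0.65 -1.02 -0.24 -1.24 -0.14 -0.83 -0.38  3.33  0.63 -0.68
 -0.24  0.33]
NW (array([0.6014669 , 0.02005601, 0.05022862]), [0.2, 0.65, 0.42, 0.56])
SE (array([ 0.54302712, -0.01504213,  0.04668187]), [0.88, 0.85, 1.62, 2.41])
```

View pics/o1.png

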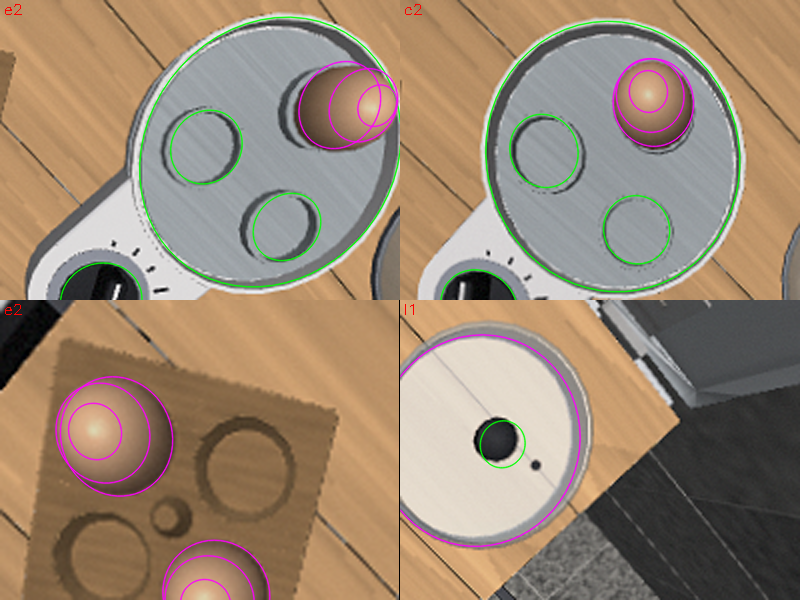

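The overlay fits the rim, cups and egg_a to about 1 mm. The lid knob reads about 4 mm off, with its blob at (495,439) in the l1 tile. I'll refine the bowl and knob, then pick the first egg.

```bash
python3 - <<'E'
from ov import *
def res2(p):
    P=pts([*p,.022]);r=[(proj(F[n],P[k])[0]-uv)*(.6 if 'cup' in k else 1) for n,k,uv in obs if k!="rim"]
    q=proj(F["c2"],ring(p,.0735,.073,180));lo=C2(482,17);hi=C2(746,298)
    return np.concatenate(r+[q.min(0)-lo,q.max(0)-hi])
s=least_squares(res2,C[:4],loss="soft_l1");C3=s.x;print(C3.round(4),res2(C3).round(2))
o=[]
for n,g in (("l1",(302.3,99.3)),("c2",(373,147)),("c1",(480,149))):
    x,y=map(int,g);im=F[n]["frame"][y-25:y+25,max(x-25,0):x+25].max(2)
    k,L,st,ce=cv2.connectedComponentsWithStats((im<75).astype(np.uint8));i=min((j for j in range(1,k) if st[j,4]>60),key=lambda j:np.hypot(*(ce[j]-25)))
    b=st[i];c=np.array([b[0]+(b[2]-1)/2,b[1]+(b[3]-1)/2])+[max(x-25,0),y-25];print(n,b,c.round(1));o.append((F[n],*c))
print("knob",tri(o),tri(o[:2]))
P=pts([*C3,.022]);print({k:v.round(4) for k,v in P.items()})
E
python3 - <<'E'
from h import *
q=down(np.radians(-14))
env.reach([.6013,.0195,.16],q);env.movel([.6013,.0195,.075],.15);env.movel([.6013,.0195,.042],.06,guard=8)
print(env.sense()["position"],env.sense()["contact_force"])
env.close_gripper(20);s=env.sense();print(s["finger_gap"],s["gripper_force"],s["contact_force"],s["position"])
env.movel([.6013,.0195,.17],.12);s=env.sense();print(s["finger_gap"],s["contact_force"],s["clock"])
E
```

```text
cooker [ 0.5555 -0.2005 -0.8116 -0.7042  0.0176] [-0.25  0.09  0.65 -1.02 -0.24 -1.24 -0.14 -0.83 -0.38  3.33  0.63 -0.68
 -0.24  0.33]
NW (array([0.6014669 , 0.02005601, 0.05022862]), [0.2, 0.65, 0.42, 0.56])
SE (array([ 0.54302712, -0.01504213,  0.04668187]), [0.88, 0.85, 1.62, 2.41])
[ 0.5548 -0.2011 -0.827  -0.7162] [ 1.05  0.36  1.52  0.31 -0.41 -0.85 -0.24  0.02  0.69  0.04 -2.21  0.42
  0.44  0.5  -0.98 -1.11]
l1 [ 15  15  21  22 355] [302.   99.5]
c2 [ 15  16  24  21 394] [374.5 148. ]
c1 [  8  16  31  21 513] [478. 150.]
knob (array([ 0.48600696, -0.37520416,  0.10345771]), [0.45, 0.54, 0.75]) (array([ 0.48647717, -0.3747575 ,  0.10558232]), [0.08, 0.08])
{'cup0': array([ 0.5835, -0.226 ,  0.066 ]), 'cup1': array([ 0.5621, -0.1638,  0.072 ]), 'cup2': array([ 0.5189, -0.2134,  0.072 ]), 'rim': array([ 0.5548, -0.2011,  0.073 ]), 'skirt': array([ 0.4736, -0.1128,  0.0675])}
[0.6014352  0.01948898 0.04209608] [ 0.12628587 -0.25657669  0.62930389]
0.32511526622031334 16.904903948307037 [-1.24630366 -0.51290814  1.5243748 ] [0.60131648 0.01952059 0.04221805]
0.32408706263504644 [ 0.00735041 -0.20800221 -1.3042132 ] 10.525
```

Run:
```python
from h import *
import pickle
env.reach([.562,-.1635,.125],down(-.7162+np.radians(30)));env.hold(.2)
f=eyes.grab_frame("wrist");pickle.dump((f,env.sense()),open("p1.pkl","wb"))
im=cv2.resize(f["frame"][110:384,130:390,::-1],None,fx=2,fy=2,interpolation=cv2.INTER_CUBIC)
cv2.imwrite("pics/p1.png",im);print(env.sense()["position"],env.sense()["clock"])
```

```text
[ 0.5624751 -0.1624008  0.1252964] 11.5667
```

View pics/p1.png

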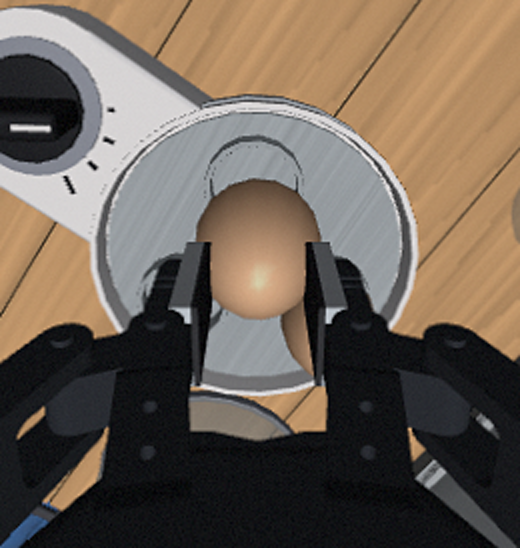

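The picture shows the egg upright between the pads (x 196–322, y 180–320), with cup1 behind it (left 206, right 302, top edge about 137). I'll check the alignment numerically.

```bash
cat > chk.py <<'E'
from ov import *
def eggpts(x,y,b):
    h=np.linspace(0,.054,28);hh=np.where(h<.021,(h-.021)/.021,(h-.021)/.033);r=.021*np.sqrt(np.clip(1-hh**2,0,1))
    return np.vstack([ring((x,y),a,b+c,40) for a,c in zip(r,h)])
def eggfit(f,lo,hi,x0,b0):
    g=lambda p:(lambda q:np.r_[q.min(0)-lo,q.max(0)-hi])(proj(f,eggpts(*p)))
    s=least_squares(g,[*x0,b0],diff_step=1e-3);return s.x,s.fun
E
python3 - <<'E' | tail -4
from chk import *
f,s=pickle.load(open("p1.pkl","rb"));g=lambda u,v:np.array((130+u/2-.25,110+v/2-.25))
p=s["position"];print("tcp",p)
x,r=eggfit(f,g(196,180),g(322,320),p[:2],p[2]-.016);print("egg",x.round(4),r.round(2))
q=proj(f,ring((.5621,-.1638),.0215,.076));print("cup proj crop",((q.min(0)-[130,110])*2+.5).round(0),((q.max(0)-[130,110])*2+.5).round(0))
c=[onz(f,*g(254,137),.076),onz(f,*g(206,180),.076),onz(f,*g(302,180),.076)];print("far,l,r",np.round(c,4).tolist())
E
```

```text
tcp [ 0.5624751 -0.1624008  0.1252964]
egg [ 0.5636 -0.1634  0.1048] [-0.02  0.01  0.02 -0.01]
cup proj crop [205. 142.] [306. 237.]
far,l,r [[0.5661, -0.1403, 0.076], [0.5425, -0.155, 0.076], [0.5824, -0.1627, 0.076]]
```

Run:
```python
from h import *
env.movel([.5608,-.163,.095],.08);env.hold(.2);print(env.sense()["position"],env.sense()["contact_force"])
h=env.movel([.5608,-.163,.081],.02,guard=2.0);s=env.sense();print(h,s["position"],s["contact_force"])
env.release();env.movel([.5608,-.163,.19],.15)
q=down(np.radians(-14));x,y=.5425,-.0153
env.reach([x,y,.16],q);env.movel([x,y,.075],.15);env.movel([x,y,.042],.06,guard=8)
f=eyes.grab_frame("wrist");cv2.imwrite("pics/g2.png",cv2.resize(f["frame"][110:384,130:390,::-1],None,fx=2,fy=2))
env.close_gripper(20);s=env.sense();print(s["finger_gap"],s["contact_force"])
env.movel([x,y,.17],.12)
env.reach([.5195,-.2132,.13],down(-.7162-np.pi/6));env.hold(.3)   # cup2 heading phi-120deg, tangent = +90
f=eyes.grab_frame("wrist")
import pickle;pickle.dump((f,env.sense()),open("p2.pkl","wb"))
cv2.imwrite("pics/p2.png",cv2.resize(f["frame"][80:384,110:400,::-1],None,fx=1.9,fy=1.9,interpolation=cv2.INTER_CUBIC))
s=env.sense();print(s["position"],s["finger_gap"],s["contact_force"],s["clock"])
```

```text
[ 0.56105515 -0.16312993  0.09551569] [-0.5952296   0.34271151 -0.13224446]
True [ 0.56070454 -0.16295424  0.08312375] [-0.15787432 -0.03582915  3.71464962]
0.32741962285859755 [-0.96055064 -0.505119    1.4898153 ]
[ 0.51975838 -0.21259168  0.13017515] 0.3246188812636408 [ 0.38187898 -0.77622567 -1.02714714] 19.425
```

View pics/p2.png

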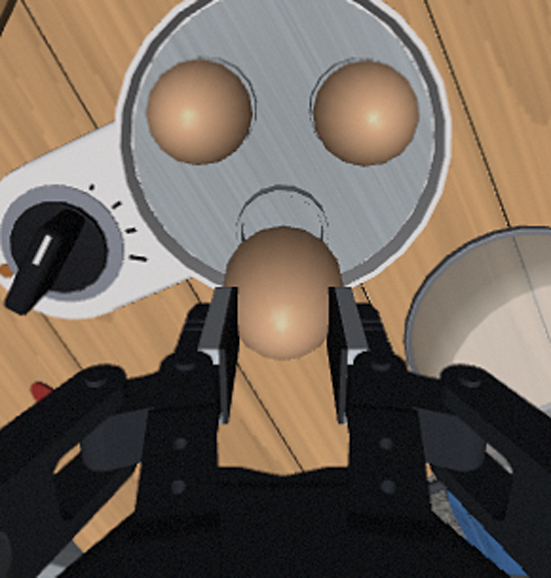

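Egg 1 stands upright in cup1, mirroring egg_a. Held egg spans x 223–342, y 226–359; cup2 x 238–327, top 184.

```bash
python3 - <<'E' | tail -5
from chk import *
f,s=pickle.load(open("p2.pkl","rb"));g=lambda u,v:np.array(((u+.5)/1.9-.5+110,(v+.5)/1.9-.5+80))
p=s["position"];print("tcp",p)
x,r=eggfit(f,g(223,226),g(342,359),p[:2],p[2]-.018);print("egg",x.round(4),r.round(2))
for z in(.076,.066):
    q=(proj(f,ring((.5189,-.2134),.0215,z))-[110,80]+.5)*1.9-.5;print(z,"cup proj crop",q.min(0).round(0),q.max(0).round(0))
E
```

```text
SE (array([ 0.54302712, -0.01504213,  0.04668187]), [0.88, 0.85, 1.62, 2.41])
tcp [ 0.51975838 -0.21259168  0.13017515]
egg [ 0.5196 -0.2122  0.1093] [-0.1   0.09  0.1  -0.08]
0.076 cup proj crop [238. 189.] [331. 277.]
0.066 cup proj crop [239. 183.] [329. 268.]
```

Run:
```python
from h import *
import pickle
env.movel([.5189,-.2131,.096],.08);env.hold(.2);print(env.sense()["position"])
h=env.movel([.5189,-.2131,.081],.02,guard=2.0);s=env.sense();print(h,s["position"],s["contact_force"])
env.release();env.movel([.5189,-.2131,.2],.15)
q=down(-1.24);x,y=.4862,-.375
env.reach([x,y,.2],q);env.movel([x,y,.12],.15);h=env.movel([x,y,.093],.05,guard=6)
print(h,env.sense()["position"],env.sense()["contact_force"])
env.close_gripper(50);s=env.sense();print(s["finger_gap"],s["gripper_force"],s["contact_force"],s["position"])
env.movel([x,y,.23],.12);env.hold(.1);s=env.sense();print(s["finger_gap"],s["contact_force"],s["clock"])
env.movel([.5548,-.2011,.23],.15);env.hold(.3)
f=eyes.grab_frame("wrist");t=eyes.grab_frame("top");sc=eyes.grab_frame("scene");s=env.sense();pickle.dump((f,s,t,sc),open("p3.pkl","wb"))
a=cv2.resize(f["frame"][:,:,::-1],None,fx=.8,fy=.8)[:300,:400];b=cv2.resize(t["frame"][100:250,170:370,::-1],None,fx=2,fy=2)
c=cv2.resize(sc["frame"][120:270,200:400,::-1],None,fx=2,fy=2)
cv2.imwrite("pics/p3.png",np.vstack([np.hstack([cv2.resize(f["frame"][:,:,::-1],(400,300)),b]),np.hstack([c,c*0])]))
print(s["position"],s["clock"])
```

```text
[ 0.51912792 -0.21325381  0.09651164]
True [ 0.51872839 -0.21303512  0.08296013] [-0.62609996  0.2481117   3.88040928]
False [ 0.4862796  -0.37510345  0.09312397] [0.0391067  0.20390463 0.85319311]
-0.0023179073292514877 2.827751294862537 [0.06087058 1.86797326 6.25314746] [ 0.48646449 -0.37510344  0.09368801]
0.004393674706067212 [ 0.03917539 -0.04827861 -0.46902492] 26.5917
[ 0.55475102 -0.20120376  0.22999016] 28.4417
```

View pics/p3.png

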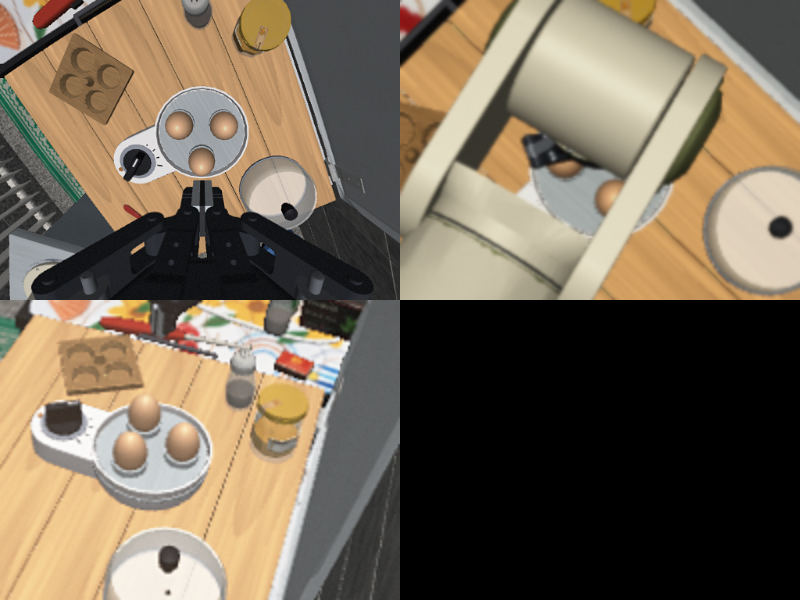

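The picture shows three upright eggs in the cups. The fingers are empty (p3 knob at (289,212), scene knob unmoved), so the grasp slid off the knob's top. I'll re-measure and grip lower, at the knob's middle.

```bash
python3 - <<'E' | tail -6
from ov import *
f,s,t,sc=pickle.load(open("p3.pkl","rb"))
x0,y0=345,245;im=f["frame"][y0:y0+50,x0:x0+50].max(2);k,L,st,ce=cv2.connectedComponentsWithStats((im<75).astype(np.uint8))
i=1+np.argmax(st[1:,4]);b=st[i];c=(x0+b[0]+(b[2]-1)/2,y0+b[1]+(b[3]-1)/2);print(b,c)
X,e=tri([(f,*c),(F["l1"],302,99.5),(F["c2"],374.5,148)]);print("knob",X,e)
q=down(-1.24)
x,y=X[:2]
env.release();env.reach([x,y,.2],q);env.movel([x,y,.11],.15);h=env.movel([x,y,.0868],.05,guard=6);s=env.sense();print(h,s["position"],s["contact_force"])
env.close_gripper(50);s=env.sense();print(s["finger_gap"],s["gripper_force"],s["contact_force"],s["position"],s["clock"])
f=eyes.grab_frame("wrist");cv2.imwrite("pics/p4.png",cv2.resize(f["frame"][100:384,110:400,::-1],None,fx=1.9,fy=1.9))
E
```

```text
NW (array([0.6014669 , 0.02005601, 0.05022862]), [0.2, 0.65, 0.42, 0.56])
SE (array([ 0.54302712, -0.01504213,  0.04668187]), [0.88, 0.85, 1.62, 2.41])
[ 15  15  21  22 339] (np.float64(370.0), np.float64(270.5))
knob [ 0.48651215 -0.37533699  0.10370618] [0.26, 0.32, 0.33]
False [ 0.48654619 -0.37543336  0.08683371] [ 0.10961937 -0.28005502 -0.28473428]
0.2303973911592883 48.806113600730896 [-0.70200542 -0.43963681  2.40217168] [ 0.48659709 -0.37544558  0.08712075] 32.0
```

Run:
```python
from h import *
x,y=env.sense()["position"][:2]
env.movel([x,y,.23],.13);env.hold(.1);s=env.sense();print(s["finger_gap"],s["contact_force"])
env.movel([.5548,-.2009,.22],.15);env.movel([.5548,-.2009,.145],.1);env.hold(.2);print(env.sense()["contact_force"])
f=eyes.grab_frame("wrist");cv2.imwrite("pics/p5.png",cv2.resize(f["frame"][:,:,::-1],None,fx=1.5,fy=1.5,interpolation=cv2.INTER_CUBIC))
h=env.movel([.5548,-.2009,.129],.03,guard=4);s=env.sense();print(h,s["position"],s["contact_force"],s["ft_torque"],s["clock"])
```

```text
0.23347539617501592 [-0.52071437  0.54297599 -2.26193481]
[-0.26078287 -0.55366014 -2.5193689 ]
True [ 0.55472149 -0.20087027  0.13098951] [-0.67985444  0.91280741  4.40320905] [0.04058901 0.1348263  0.05466482] 36.425
```

Contact came at TCP z = 0.131, as predicted for a seated lid. I'll release and look.

Run:
```python
from h import *
env.release();x,y=env.sense()["position"][:2];env.movel([x,y,.22],.15)
env.reach([.4736,-.1128,.2],down(-.827+.6+np.pi/2))
f=eyes.grab_frame("wrist");sc=eyes.grab_frame("scene")
cv2.imwrite("pics/p6.png",np.hstack([cv2.resize(f["frame"][:,:,::-1],(480,360)),cv2.resize(sc["frame"][140:260,200:300,::-1],(300,360),interpolation=cv2.INTER_CUBIC)]))
print(env.sense()["joints"].round(3),env.sense()["clock"])
```

```text
[-0.475  0.236  1.622  0.     1.283 -1.818] 40.075
```

View pics/p6.png

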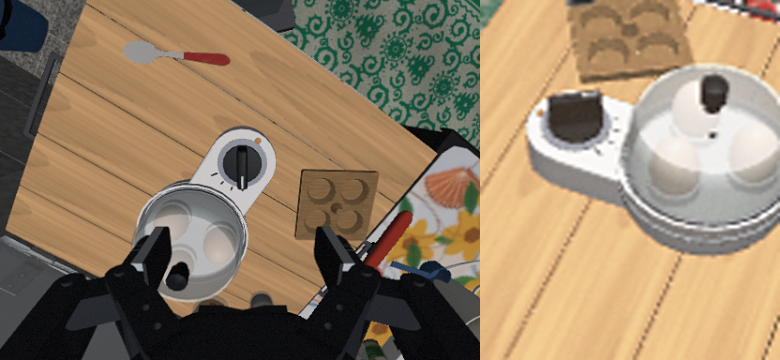

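The lid sits evenly inside the rim, with the eggs upright under it and the dial bar in line with the fingers at (240,160). Next I grip the dial and turn it.

Run:
```python
from h import *
q=down(-.827+.6+np.pi/2);x,y=.4736,-.1128
env.movel([x,y,.11],.15);h=env.movel([x,y,.0715],.06,guard=8);s=env.sense();print(h,s["position"],s["contact_force"])
env.close_gripper(80);s=env.sense();print(s["finger_gap"],s["gripper_force"],s["contact_force"],s["ft_torque"],s["joints"].round(3))
j=np.array(s["joints"]);
for d in(.4,.8,1.0,1.1,1.2):
    k=j.copy();k[5]+=d;env.set_joints(k);env.hold(.1);s=env.sense();print(d,s["joints"][5]-j[5],np.round(s["contact_force"],1),np.round(s["ft_torque"],3),s["joint_efforts"][5],s["finger_gap"],s["clock"])
```

```text
False [ 0.47376299 -0.11288468  0.07166379] [0.40028659 0.16518613 0.63411892]
0.09036594885808447 78.55737436562777 [-2.83521437 -4.9868098   4.58069035] [-0.74816519  0.62849934  0.01024917] [-4.760e-01  3.910e-01  1.782e+00 -1.000e-03  9.680e-01 -1.819e+00]
0.4 0.3999956817252277 [-3.7 -6.1  1.9] [-1.072  0.722  0.021] 0.020055716740898788 0.08675045105511128 42.9083
0.8 0.7999730872229771 [ -7.2 -10.1   3.9] [-1.701  1.321 -0.007] 0.028290458139963448 0.08314000626237177 43.475
1.0 0.999787972410094 [ -9.1 -10.1   4.7] [-1.888  1.675  0.213] 0.16772400587797165 0.08152205868214557 43.8833
1.1 1.0997585435829995 [-10.8 -10.8   4.3] [-1.934  1.737  0.165] 0.18388498574495316 0.08666856727685802 44.2333
1.2 1.1997073564910896 [-11.8 -11.8   4.8] [-2.037  2.     0.144] 0.19833426922559738 0.08155742271648903 44.5833
```

Run:
```python
from h import *
j=np.array(env.sense()["joints"]);
for d in(.03,.06,.09,.12,.15):
    k=j.copy();k[5]+=d;env.set_joints(k);env.hold(.15);s=env.sense();print(d,np.round(s["contact_force"],1),np.round(s["ft_torque"],3),s["joint_efforts"][5],s["clock"])
    if abs(s["joint_efforts"][5])>.6: break
f=eyes.grab_frame("wrist");cv2.imwrite("pics/p7.png",np.hstack([cv2.resize(f["frame"][60:360,110:410,::-1],None,fx=1.4,fy=1.4),cv2.resize(eyes.grab_frame("scene")["frame"][140:260,200:320,::-1],(370,420))]))
```

```text
0.03 [-4.1 -4.6  2.6] [-0.695  0.758  0.239] 0.22772852797061205 44.9833
0.06 [-5.1 -5.1  4. ] [-0.841  0.855  0.447] 0.4472245182842016 45.3833
0.09 [-5.  -4.7  5. ] [-0.843  0.964  0.687] 0.6749755516648293 45.7833
```

View pics/p7.png

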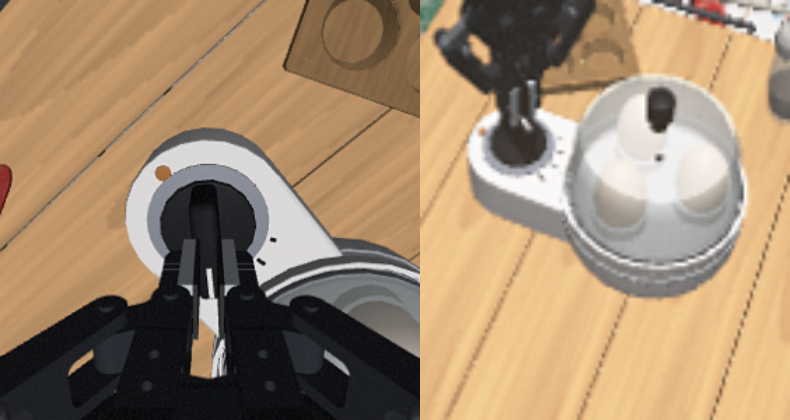

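Past 1.2 rad the torque climbs steeply to 0.68 N m, well above the 0.18 N m spring. So the dial is against its stop, and the bar is still gripped. The lid is seated with the eggs upright, so I'm handing in.

```bash
python3 -c "
from bench import env, eyes
env.hold(.3);s=env.sense();print(s['ft_torque'],s['clock']);print(env.hand_in())"
```

```text
[-0.66344872  0.76323199  0.66810968] 46.1833
the job is handed in; nothing more can be done
None
```

Both eggs are standing in the empty cups, the lid is on flat inside the rim and released, and the dial is held at its end stop; I handed the job in at about 46 s of the 72 s limit, and no verdict came back.

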